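Turn the degreased cover plate over with the lifter and seat it in the bonding jig

TASK

The bevelled cover plate lies blue face down on the low bed of the bonding jig and must be glued with its blue face up. Take the lifter from the yellow tray, slide its blade gently under the plate's bevelled edge (feel for the bed first, as nobody knows how the blade is set), lever the plate up and over the step into the raised nest, push it fully home under the lip against the stop with the blade, and lay the lifter back in the tray, flat as it lay before. The plate is degreased, so the fingers must not touch it; do not force the blade against jig or plate, and leave everything else alone.

Things in the scene. Friction and masses are not known exactly. Their poses are not given: they have to be found in the camera images.
- jig: Dark steel turn-over jig with grey rails, screwed down, 202 x 112 mm. Origin on the bench below the foot of the step, mid-width; x runs level from the open front over the low bed, up the step, to the nest and stop; y across, z up. A blade pressed on it with over 12 N marks it. The plate's centre (x) is at 48 mm when home; within 2.5 mm counts.
- jig_apron (a point): Bare bed floor at x = -85 mm of the jig, on its middle line, between its open front edge (x = -110) and the plate. The low bed is flat, 12 mm above the bench, up to the step; from x = -61 to -1 it has side rails (inner faces at y = +-42 mm, tops 20 mm above the bench, flush with the plate).
- jig_step (a point): Middle of the step's upper edge, x = 0, 18 mm above the bench: upright face 6 mm high up from the bed. The nest floor (cork, 18 mm above the bench) runs from here to the stop, between rails with sloping inner edges about 44 mm off the middle line, tops 24 mm above the bench.
- jig_stop (a point): Foot of the nest's end stop, x = 78 mm of the jig, on the nest floor. The upright stop face carries a steel lip that overhangs the nest from x = 70 to 78, its underside 10.5 mm over the nest floor; the 8 mm plate slides under it.
- plate: Loose cover plate 60 (x) x 80 (y) x 8 mm (z), 0.1 kg. Blue face bevelled all round, bare aluminium back square-edged. Origin mid blue face; z points to the bare face: up at the start, down once turned. Starts on the low bed between the rails, x along the jig's x within 0.01 rad, far edge 1 to 2.5 mm from the step. No finger may touch it; over 20 N from the blade marks it.
- plate_edge (a point): Middle of the plate's edge nearest the jig's open front (at the start), where bevel and square edge meet: 30 mm from the plate's middle, 4 mm above the bed. The bevel below it runs down and 6.5 mm inward; square edge 4 mm high above it. Lifted here, the plate pivots at the foot of the step, topples past upright and flops on the nest, 6 to 12 mm overhanging the step.
- lifter: Lifter, 0.13 kg, 160 mm long. Orange flat-sided handle 90 (x) x 20 (y) x 24 mm (z), black ribs. Origin mid-underside of the handle, x towards the blade, z up. Spring-steel blade 36 mm wide, 1.5 mm thick, about 4 N per mm at the tip, leaves a pivot 50 mm ahead of the origin, 12 mm high. Nose down 15 to 20 degrees the handle clears the jig; nose up over a few degrees its heel hits.
- lifter_ahead (a point): Point fixed to the handle, 115 mm ahead of its origin, 12 mm above its underside: where the blade's tip would be if set straight. The pivot is clamped stiff, but differently each time: the real tip is up to 8 mm above or below this point (lifter's z), no pose tells, and it stays so in use. Carried 20 mm under the plate on a 40 mm arc about the step's foot to 110 degrees, it turns the plate.
- lifter_grip (a point): Middle of the handle 15 mm ahead of the lifter's origin, 12 mm above its underside, near the centre of mass: pinch here across the 20 mm width (y), from above.
- lifter_mid (a point): point fixed to the lifter, 35 mm ahead of its origin, 12 mm above its underside, at the middle of its whole length
- tray: Yellow sorting tray, 144 mm (x) x 204 mm (y), fixed. Origin mid-underside; floor 2 mm above the bench, inside 128 x 188 mm, rim 23 mm high. The lifter starts lying in it along its y, blade towards +y, and goes back in it, flat on the floor, either way round.
- glue_bottle: white glue bottle with grey cap, 57 mm wide, 155 mm high, at the back; bystander, leave it
- tape_roll: roll of blue masking tape, 104 mm wide, 24 mm high, lying at the back; bystander, leave it
- parts_tin: round white tin, 73 mm wide, 32 mm high, at the back; bystander, leave it
- tape_measure: yellow and black tape measure, 38 x 80 x 62 mm, at the front left; bystander, leave it
Mind the look-alikes: they are no part of the job. Leave any brown, green or red look-alike of the plate alone.

How it is judged (in metres and radians):
On the way, in this order (a step that is already met when the one before it is completed fails the run):
1. the plate is levered up with the lifter (angle between plate's own z axis and vertical between 0.35 and 1.4 rad and contact force between lifter and plate above 0.1 N), for 0.1 s.
2. the plate lies turned over, blue face up (angle between plate's own z axis and vertical above 3 rad and linear speed of plate below 0.05 m/s), for 0.1 s.
3. the plate is home in the nest, against the stop (angle between plate's own z axis and vertical above 3.05 rad and x of plate in the frame of jig above 0.0455 m and z of plate in the frame of jig below 0.028 m and angle between the x axis of plate and the x axis of jig, either way round below 0.05 rad), for 0.2 s.
At the end, for the whole second after the job is handed in: The plate lies still, blue face up and flat in the nest, square to the jig within 0.05 rad and within 2.5 mm of the stop; the lifter lies still and flat on the tray's floor, right way up (all of step 3 and linear speed of each of plate, lifter below 0.02 m/s and x of lifter_mid in the frame of tray between -0.06 and 0.06 m and y of lifter_mid in the frame of tray between -0.09 and 0.09 m and z of lifter in the frame of tray below 0.008 m and angle between lifter's own z axis and vertical below 0.1 rad); the robot touches nothing.
It fails at once if the fingers touch the degreased plate (contact force between the fingers and plate above 0.5 N).
It fails at once if the lifter is forced against the jig (contact force between lifter and jig above 12 N).
It fails at once if the lifter is forced against the plate (contact force between lifter and plate above 20 N).
It fails at once if a bystander is pushed away (distance of any of glue_bottle, tape_roll, parts_tin, tape_measure from where it was at the start of the episode above 0.02 m).
It also fails if it takes over 64 s, if anything falls off the work surface, if the arm or the gripper's body presses on something with over 40 N, if the wrist force passes 120 N, or if a joint passes its speed limit or range.

ROBOT

A 6-joint arm with a two-finger parallel gripper is mounted at the origin on a cart in front of the work surface, level with it; the furniture and walls round the work are solid. World frame = base frame: x ahead of the robot, y to its left, z up, the work surface at z = 0. Lengths are in m, angles in degrees, forces in N, time in s.
With the tool pointing down it reaches from about 0.275 to 0.75 m from the base axis. Payload 10.2 kg.
Tool frame: the origin (TCP) lies on the centre line of the jaws, within the pads' length; the fingertips stand 25 mm ahead of it and the grasp point (between the pads) lies 6 mm ahead of it; z points along the fingers, y is the line along which they close (so a half turn about z gives the same grasp; the last joint's range is limited). The gripper opens to 85 mm and grips with 20 to 120 N. Pads are 22 mm wide; open, the fingers measure 114 mm over their backs; the gripper's body (76 mm by 85 mm) begins 54 mm behind the grasp point. The pads swing forward as they close: fully open they stand 13 mm farther back than shut.
Start: joints at [52.116, 17.928, 85.812, -0, 76.261, -12.8], TCP at [0.223, 0.475, 0.223] pointing down, gripper open.
Joint ranges: [-168.41, 168.41], [-55.51, 124.54], [10.69, 146.95], [-70.63, 250.63], [1, 178], [-165.06, 165.06]. Speed limits (degrees/s): [136.94, 136.94, 172.46, 180, 180, 180].

INTERFACE

Orientations are given as [roll, pitch, yaw] about the fixed x, y, z axes, in that order (R = Rz(yaw) Ry(pitch) Rx(roll)).
In Python, from plant import readout, vision, r gives the robot as it stands. The module is installed in compiled form; this text tells all that it offers.
- The arm moves only by the tool play_rows, never from a script. Its argument "increments" is a list of rows, each an object of numbers: "dx", "dy", "dz": the shift along the world's x, y, z in mm; "rx", "ry", "rz": the turn, a rotation vector about the world's x, y, z in degrees; "jaw": the closure, from -1 (fully open) to 1 (shut). A call has 1 to 8 rows; each row shifts and turns the commanded pose from where the row before left it; what a row does not reach is not made up. A row lasts 1/8 s, in which the tool goes at most 62.5 mm and 10.7 degrees, less where a joint would pass 70% of its speed; a pose out of reach is approached as far as the arm can. A call with a gripper value outside its range is refused whole. The fingers move at their own pace and stop on an object; the grip force is fixed at half the most. Time passes only in rows, so rows that do not move let the fingers close. It gives the time, the measured TCP pose, the force, the opening and the grip force at its end, in the units of the state.
- readout.state(): the state, without advancing time (a new reading comes with each control period).
- vision.read_camera(name): name is "side" or "top" or "wrist"; returns (picture, depth): 480x640x3 uint8, red, green, blue; 480x640 float32, m along the optical axis (not along the pixel's ray), 0 where there is no reading.
- vision.camera_model(name): a dict with "camera_matrix" (3x3 intrinsics, pixels), "extrinsics" (4x4, takes a point from camera to world coordinates). Camera axes: x right, y down, z forward; pixel columns grow to the right and rows downward; lengths in m; the calibration is good to about 2 mm. A picture is of the moment at which its call begins: read the wrist's pose just before it. camera_model takes no time and is no camera call; for the wrist camera it gives the pose at the moment of the call.
- r.sign_off(): hands the job in; it is judged then, once.
The state is a dict: "time": time; "joint_pos": joint angles; "joint_vel": joint speeds; "effort": joint torques, N m; "tool_pos": TCP position; "tcp_rot": TCP orientation; "contact_force": force on the tool from outside, world axes, zero at the start; "wrist_torque": the same for the moment, N m; "width": finger opening in m; "finger_force": force on a finger pad.
Only numpy, scipy, OpenCV 4.12 (cv2) and the standard library are available. Lean on these libraries where they do the work, as an engineer would, in place of code of your own. Each camera call takes 0.05 s, during which the arm holds its last target. There are 200 camera calls.

## Working session

There is one attempt and no reset: what is moved stays moved. The work goes in short steps, Python scripts to look and compute and a tool call to move; the robot and the scene stay as the last step left them, time stands still between calls to the robot, and variables do not carry over. Pictures are saved under pics/ and viewed, at most 13 in all, crops included, and the job is handed in when it is done.

Besides the shell and the picture viewer there is one more tool, called in YAML: its name, and indented under it one key for each argument. play_rows: Moves the arm, as the interface text tells. Its arguments: {"type":"object","properties":{"increments":{"type":"array"}},"required":["increments"]}

```bash
mkdir -p pics; python3 - <<'E'
from plant import readout, vision, r
import cv2,numpy as np
print(readout.state())
for n in ["top","side"]:
    m=vision.camera_model(n);p,d=vision.read_camera(n)
    np.savez(n,p=p,d=d,K=m["camera_matrix"],E=m["extrinsics"])
    cv2.imwrite(f"pics/{n}.png",p[:,:,::-1]); print(n,m)
E
```

```text
{'time': 0.0, 'joint_pos': array([ 5.21170733e+01,  1.79598956e+01,  8.58541032e+01, -9.43888093e-04,
        7.62603913e+01, -1.27983087e+01]), 'joint_vel': array([-0.10782763, -0.08661389, -0.01037333, -0.01322937, -0.0424982 ,
        0.03549355]), 'effort': array([ 5.70899883e-04, -4.12272763e+01, -2.59739149e+01, -1.84742166e-04,
        4.31955224e-03, -7.12004544e-05]), 'tool_pos': array([0.22241083, 0.47526637, 0.22223043]), 'tcp_rot': array([-1.79927255e+02, -1.55850713e-02,  1.54915597e+02]), 'contact_force': array([-0.39962812,  0.26726443, -0.14533437]), 'wrist_torque': array([-0.01220947, -0.0009545 ,  0.04018425]), 'finger_force': 0.0, 'width': 0.08539256816013409}
top {'camera_matrix': array([[550.87723562,   0.        , 315.53938613],
       [  0.        , 550.87723562, 242.4524396 ],
       [  0.        ,   0.        ,   1.        ]]), 'extrinsics': array([[-0.10547978, -0.9731727 ,  0.20447228,  0.21949215],
       [-0.9944042 ,  0.10443526, -0.01592385,  0.00331032],
       [-0.00585746, -0.20500774, -0.97874282,  1.55480627],
       [ 0.        ,  0.        ,  0.        ,  1.        ]])}
side {'camera_matrix': array([[531.54005889,   0.        , 314.51532632],
       [  0.        , 531.54005889, 237.29176295],
       [  0.        ,   0.        ,   1.        ]]), 'extrinsics': array([[ 0.94707445, -0.16826038,  0.27338332,  0.13564232],
       [-0.32049799, -0.44734589,  0.83496269, -1.25210138],
       [-0.01819423, -0.87839063, -0.47759697,  0.76817343],
       [ 0.        ,  0.        ,  0.        ,  1.        ]])}
```

View pics/top.png

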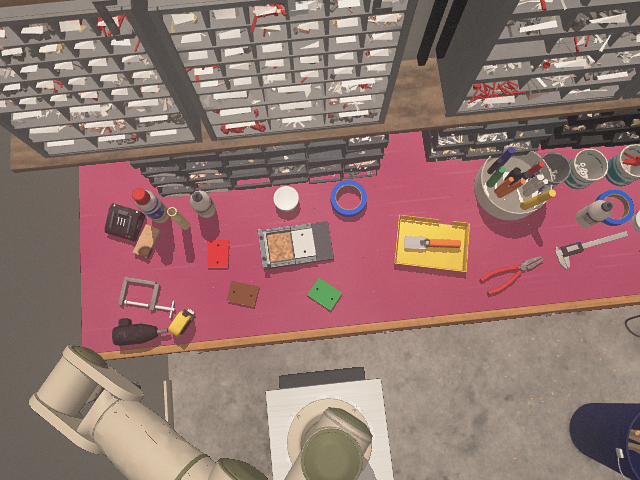

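View pics/side.png

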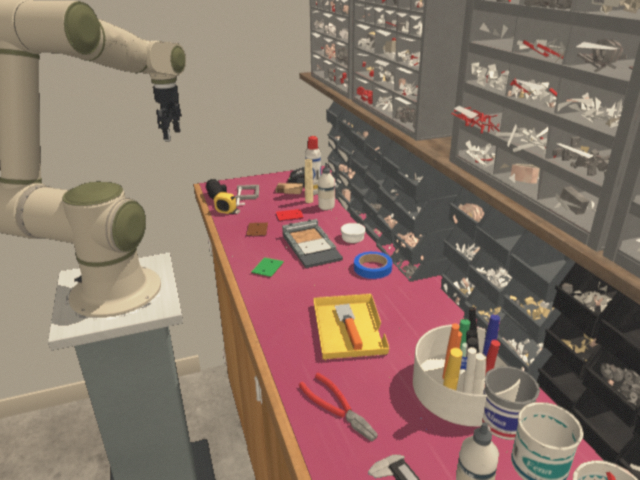

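The top view shows the jig at about (295,245), nest to the left and open front to the right. The tray is at (432,243), with the lifter's blade pointing left. I'll enlarge that area.

```bash
python3 - <<'E'
import cv2,numpy as np
p=np.load("top.npz")["p"][:,:,::-1]
a=cv2.resize(p[215:275,250:350],None,fx=7.5,fy=5*1.0,interpolation=3) if 0 else cv2.resize(p[215:275,252:342],None,fx=5,fy=5,interpolation=3)
b=cv2.resize(p[210:275,390:475],None,fx=4,fy=4,interpolation=3)
im=np.zeros((600,800,3),np.uint8); im[:300,:450]=a; im[305:565,:340]=b
cv2.imwrite("pics/crop.png",im)
E
```

```text
(no output)
```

View pics/crop.png

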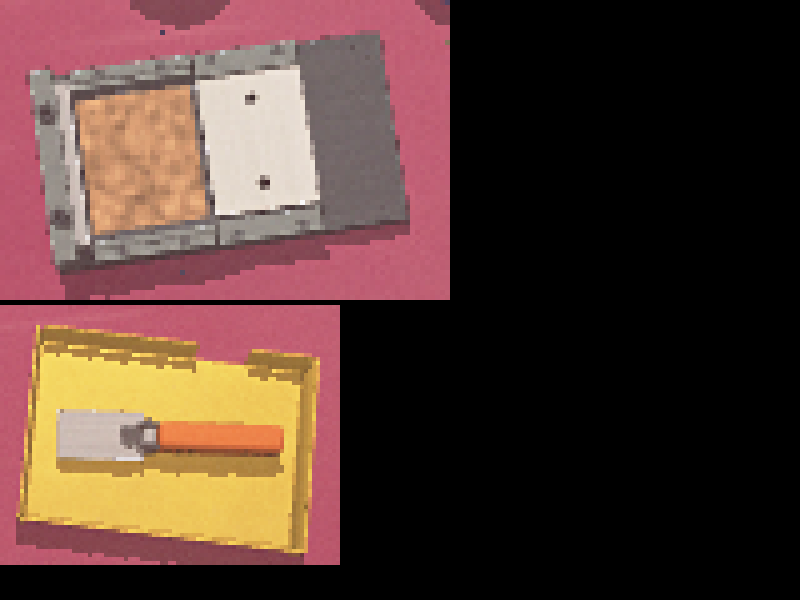

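```bash
cat > h.py <<'E'
import numpy as np
from plant import readout, vision, r
def ray(K,E,px,z):
    d=E[:3,:3]@np.linalg.solve(K,[px[0],px[1],1.]); o=E[:3,3]
    return o+d*(z-o[2])/d[2]
E
python3 - <<'E'
from h import *
f=np.load("top.npz");K,E=f["K"],f["E"]
J=lambda x,y,z:ray(K,E,(252+x/5-.5,215+y/5-.5),z)
T=lambda x,y,z:ray(K,E,(390+x/4-.5,210+(y-305)/4-.5),z)
np.set_printoptions(precision=4,suppress=True)
P=[J(199,83,.02),J(300,66,.02),J(319,203,.02),J(217,214,.02)]
F=[J(380,32,.012),J(408,221,.012)]
for n,q in [("plate",P),("front",F),("handle",[T(160,422,.026),T(284,427,.026),T(284,452,.026),T(160,449,.026)]),("blade",[T(57,410,.012),T(57,460,.012)]),
 ("tray",[T(37,325,.023),T(319,357,.023),T(306,553,.023),T(19,520,.023)])]:
    q=np.array(q); print(n,q,q.mean(0),[np.linalg.norm(q[i]-q[i-1]) for i in range(len(q))])
E
```

```text
plate [[ 0.5805  0.0438  0.02  ]
 [ 0.5843 -0.0147  0.02  ]
 [ 0.5038 -0.0171  0.02  ]
 [ 0.5037  0.041   0.02  ]] [0.5431 0.0132 0.02  ] [np.float64(0.07690631465762232), np.float64(0.05859889491392919), np.float64(0.08051084334706406), np.float64(0.05809799177205861)]
front [[ 0.6013 -0.0628  0.012 ]
 [ 0.4895 -0.0665  0.012 ]] [ 0.5454 -0.0646  0.012 ] [np.float64(0.11181072721424641), np.float64(0.11181072721424641)]
handle [[ 0.5151 -0.344   0.026 ]
 [ 0.5021 -0.4307  0.026 ]
 [ 0.4842 -0.4279  0.026 ]
 [ 0.4957 -0.3412  0.026 ]] [ 0.4993 -0.386   0.026 ] [np.float64(0.019552166882036624), np.float64(0.08766277702138385), np.float64(0.018093765338934045), np.float64(0.08746684143347935)]
blade [[ 0.5343 -0.2752  0.012 ]
 [ 0.4982 -0.2702  0.012 ]] [ 0.5163 -0.2727  0.012 ] [np.float64(0.03654043329441551), np.float64(0.03654043329441551)]
tray [[ 0.5955 -0.2676  0.023 ]
 [ 0.5506 -0.4646  0.023 ]
 [ 0.4117 -0.4325  0.023 ]
 [ 0.4563 -0.2357  0.023 ]] [ 0.5035 -0.3501  0.023 ] [np.float64(0.14278033257058356), np.float64(0.20199713364098718), np.float64(0.14254068712472798), np.float64(0.20183174272927026)]
```

play_rows:
  increments:
    - {"dx": 18.6,"dy": -56,"rz": -4.9,"jaw": -0.2}
    - {"dx": 18.6,"dy": -56,"rz": -4.9,"jaw": -0.2}
    - {"dx": 18.6,"dy": -56,"rz": -4.9,"jaw": -0.2}
    - {"dx": 18.6,"dy": -56,"rz": -4.9,"jaw": -0.2}
    - {"dx": 18.6,"dy": -56,"rz": -4.9,"jaw": -0.2}
    - {"dx": 18.6,"dy": -56,"rz": -4.9,"jaw": -0.2}
    - {"dx": 18.6,"dy": -56,"rz": -4.9,"jaw": -0.2}
    - {"dx": 18.6,"dy": -56,"rz": -4.9,"jaw": -0.2}

```text
validation failed for argument at $.in...
```

play_rows:
  increments:
    - {"dx": 18.6,"dy": -56,"dz": 0,"rx": 0,"ry": 0,"rz": -4.9,"jaw": -0.2}
    - {"dx": 18.6,"dy": -56,"dz": 0,"rx": 0,"ry": 0,"rz": -4.9,"jaw": -0.2}
    - {"dx": 18.6,"dy": -56,"dz": 0,"rx": 0,"ry": 0,"rz": -4.9,"jaw": -0.2}
    - {"dx": 18.6,"dy": -56,"dz": 0,"rx": 0,"ry": 0,"rz": -4.9,"jaw": -0.2}
    - {"dx": 18.6,"dy": -56,"dz": 0,"rx": 0,"ry": 0,"rz": -4.9,"jaw": -0.2}
    - {"dx": 18.6,"dy": -56,"dz": 0,"rx": 0,"ry": 0,"rz": -4.9,"jaw": -0.2}
    - {"dx": 18.6,"dy": -56,"dz": 0,"rx": 0,"ry": 0,"rz": -4.9,"jaw": -0.2}
    - {"dx": 18.6,"dy": -56,"dz": 0,"rx": 0,"ry": 0,"rz": -4.9,"jaw": -0.2}

```text
time: 1.1
tool_pos: [0.3715, 0.0256, 0.2228]
tcp_rot: [180.0, 0.0, 115.5]
contact_force: [0.9, 1.0, 0.1]
width: 0.0513
finger_force: 0.0
```

play_rows:
  increments:
    - {"dx": 18.6,"dy": -56.7,"dz": -4,"rx": 0,"ry": 0,"rz": -4.9,"jaw": -0.2}
    - {"dx": 18.6,"dy": -56.7,"dz": -4,"rx": 0,"ry": 0,"rz": -4.9,"jaw": -0.2}
    - {"dx": 18.6,"dy": -56.7,"dz": -4,"rx": 0,"ry": 0,"rz": -4.9,"jaw": -0.2}
    - {"dx": 18.6,"dy": -56.7,"dz": -4,"rx": 0,"ry": 0,"rz": -4.9,"jaw": -0.2}
    - {"dx": 18.6,"dy": -56.7,"dz": -4,"rx": 0,"ry": 0,"rz": -4.9,"jaw": -0.2}
    - {"dx": 18.6,"dy": -56.7,"dz": -4,"rx": 0,"ry": 0,"rz": -4.9,"jaw": -0.2}
    - {"dx": 18.6,"dy": -56.7,"dz": -4,"rx": 0,"ry": 0,"rz": -4.9,"jaw": -0.2}
    - {"dx": 0,"dy": 0,"dz": 0,"rx": 0,"ry": 0,"rz": 0,"jaw": -0.2}

```text
time: 2.1
tool_pos: [0.5012, -0.3722, 0.1922]
tcp_rot: [-179.9, -0.1, 81.2]
contact_force: [-0.4, 0.1, 0.0]
width: 0.0511
finger_force: 0.0
```

```bash
python3 - <<'E'
from h import *
import cv2
s=readout.state();print(s["tool_pos"],s["tcp_rot"],s["contact_force"])
m=vision.camera_model("wrist");p,d=vision.read_camera("wrist")
np.savez("w1",p=p,d=d,K=m["camera_matrix"],E=m["extrinsics"]);cv2.imwrite("pics/w1.png",p[:,:,::-1]);print(m)
E
```

```text
[ 0.50118426 -0.37222787  0.19217081] [-1.79861514e+02 -9.16602438e-02  8.11991764e+01] [-0.39009754  0.09086422  0.00603836]
{'camera_matrix': array([[395.06689306,   0.        , 323.74915209],
       [  0.        , 395.06689306, 243.2655134 ],
       [  0.        ,   0.        ,   1.        ]]), 'extrinsics': array([[ 0.98815785, -0.14487988, -0.0505359 ,  0.51406693],
       [-0.15342495, -0.93765298, -0.31187767, -0.29221365],
       [-0.00220034,  0.31593783, -0.94877734,  0.3427447 ],
       [ 0.        ,  0.        ,  0.        ,  1.        ]])}
```

View pics/w1.png

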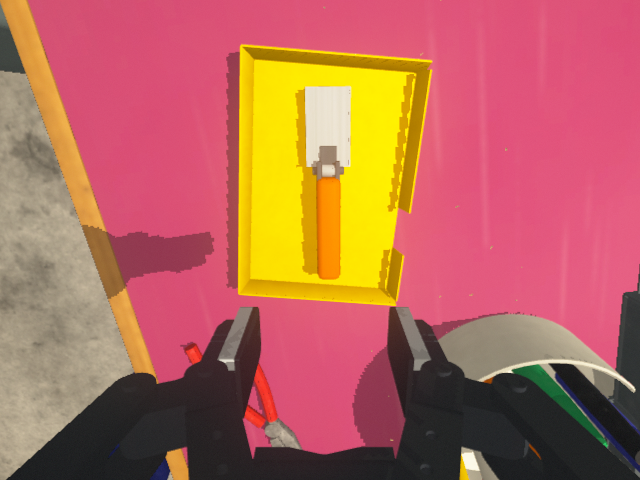

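The wrist view shows the lifter upright in the image: handle from (317–340,178) to (318–340,277), blade tip at row 87.

```bash
python3 - <<'E'
from h import *
f=np.load("w1.npz");K,E,D=f["K"],f["E"],f["d"]
np.set_printoptions(precision=4,suppress=True)
a=ray(K,E,(328.2,178),.026);b=ray(K,E,(328.8,270),.026);print(a,b,np.degrees(np.arctan2(*(a-b)[1::-1])))
def pt(u,v):
    z=np.median(D[v-1:v+2,u-1:u+2]);return (E@np.r_[z*np.linalg.solve(K,[u,v,1]),1])[:3]
for u,v in [(328,92),(315,92),(345,92),(328,110),(328,130),(328,140),(328,200),(328,250),(328,268),(280,100),(280,250)]: print(u,v,pt(u,v))
t=ray(K,E,(304.5,87),.012),ray(K,E,(351.5,87),.012);print(t)
E
```

```text
[ 0.5092 -0.3424  0.026 ] [ 0.4978 -0.4211  0.026 ] 81.7524576708206
328 92 [ 0.5189 -0.2782  0.0121]
315 92 [ 0.5088 -0.2766  0.0117]
345 92 [ 0.532  -0.2802  0.0125]
328 110 [ 0.5169 -0.2913  0.0128]
328 130 [ 0.5146 -0.3064  0.0135]
328 140 [ 0.5134 -0.314   0.0141]
328 200 [ 0.5063 -0.3603  0.0252]
328 250 [ 0.4998 -0.4031  0.0251]
328 268 [ 0.4973 -0.4194  0.0253]
280 100 [ 0.4796 -0.2777  0.0017]
280 250 [ 0.4552 -0.4049  0.0008]
(array([ 0.5013, -0.2717,  0.012 ]), array([ 0.5375, -0.2774,  0.012 ]))
```

play_rows:
  increments:
    - {"dx": 3.7,"dy": 0,"dz": -40,"rx": 0,"ry": 0,"rz": 0.5,"jaw": -0.2}
    - {"dx": 0,"dy": 0,"dz": -50,"rx": 0,"ry": 0,"rz": 0,"jaw": -0.2}
    - {"dx": 0,"dy": 0,"dz": -40,"rx": 0,"ry": 0,"rz": 0,"jaw": -0.2}
    - {"dx": 0,"dy": 0,"dz": -20,"rx": 0,"ry": 0,"rz": 0,"jaw": -0.2}
    - {"dx": 0,"dy": 0,"dz": -11,"rx": 0,"ry": 0,"rz": 0,"jaw": -0.2}
    - {"dx": 0,"dy": 0,"dz": 0,"rx": 0,"ry": 0,"rz": 0,"jaw": 0.2}
    - {"dx": 0,"dy": 0,"dz": 0,"rx": 0,"ry": 0,"rz": 0,"jaw": 0.7}
    - {"dx": 0,"dy": 0,"dz": 0,"rx": 0,"ry": 0,"rz": 0,"jaw": 1}

```text
time: 3.15
tool_pos: [0.5056, -0.3697, 0.0347]
tcp_rot: [179.9, 0.1, 81.9]
contact_force: [0.5, -0.9, -0.1]
width: 0.0001
finger_force: 0.0
```

play_rows:
  increments:
    - {"dx": 0,"dy": 0,"dz": 0,"rx": 0,"ry": 0,"rz": 0,"jaw": 1}
    - {"dx": 0,"dy": 0,"dz": 0,"rx": 0,"ry": 0,"rz": 0,"jaw": 1}

```text
time: 3.4
tool_pos: [0.5053, -0.3695, 0.034]
tcp_rot: [180.0, 0.0, 81.9]
contact_force: [0.3, 0.6, -1.0]
width: -0.0001
finger_force: 0.0
```

```bash
python3 - <<'E'
from h import *
import cv2
s=readout.state();print(s)
m=vision.camera_model("wrist");p,d=vision.read_camera("wrist")
np.savez("w2",p=p,d=d,K=m["camera_matrix"],E=m["extrinsics"]);cv2.imwrite("pics/w2.png",p[:,:,::-1])
E
```

```text
{'time': 3.4, 'joint_pos': array([-4.68807595e+01,  4.14216763e+01,  7.86010502e+01,  1.20868555e-03,
        5.99646406e+01, -3.87956315e+01]), 'joint_vel': array([-0.05199836,  0.26371084,  0.05259173,  0.03626187,  0.16035575,
       -0.0365133 ]), 'effort': array([ 1.26156094e-02, -5.52174139e+01, -2.24232727e+01,  1.26216414e-04,
        7.35303875e-04, -1.52917332e-04]), 'tool_pos': array([ 0.50531716, -0.36947439,  0.03396014]), 'tcp_rot': array([1.79989498e+02, 7.09944666e-03, 8.19142664e+01]), 'contact_force': array([ 0.29123799,  0.63353197, -0.95333032]), 'wrist_torque': array([-0.05648622, -0.02309681, -0.01048157]), 'finger_force': 0.0, 'width': -9.095967992742333e-05}
```

View pics/w2.png

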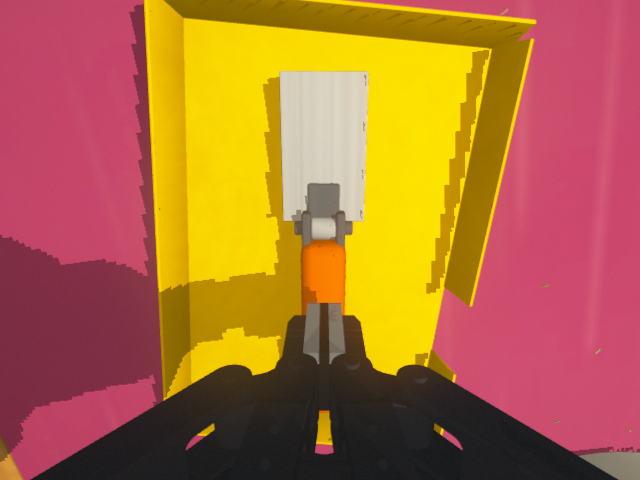

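The picture shows the shut fingertips at about (323,305–360), lying over the orange handle and not around it. I'll check heights with depth.

```bash
python3 - <<'E'
from h import *
f=np.load("w2.npz");K,E,D=f["K"],f["E"],f["d"]
np.set_printoptions(precision=4,suppress=True)
for u,v in [(323,100),(323,140),(310,255),(323,255),(323,290),(323,299),(312,310),(336,310),(312,330),(336,350),(312,355),(310,320),(220,100),(220,250),(323,410)]:
    z=D[v,u];print(u,v,z,(E@np.r_[z*np.linalg.solve(K,[u,v,1]),1])[:3])
E
```

```text
323 100 0.15938443 [ 0.5172 -0.2848  0.0149]
323 140 0.16623488 [ 0.515  -0.3004  0.013 ]
310 255 0.16972877 [ 0.5028 -0.3463  0.0251]
323 255 0.17029789 [ 0.5083 -0.3473  0.0245]
323 290 0.1745061 [ 0.506  -0.3632  0.0255]
323 299 0.17644754 [ 0.5053 -0.3678  0.025 ]
312 310 0.14868641 [ 0.5025 -0.3587  0.0514]
336 310 0.14857885 [ 0.5114 -0.3599  0.0515]
312 330 0.13495883 [ 0.5029 -0.3587  0.0659]
336 350 0.12469905 [ 0.5106 -0.3604  0.0769]
312 355 0.12293777 [ 0.5031 -0.3598  0.0789]
310 320 0.1405405 [ 0.5021 -0.3581  0.0598]
220 100 0.17248136 [ 0.4727 -0.2781  0.001 ]
220 250 0.19466758 [ 0.4571 -0.3461  0.0009]
323 410 0.12898138 [ 0.5036 -0.3806  0.0794]
```

```bash
python3 - <<'E'
from h import *
np.set_printoptions(precision=4,suppress=True)
for n,pts in [("w1",[(240,310),(400,310),(240,320),(230,345),(248,312),(250,340)]),("w2",[(312,304),(312,306),(336,306)])]:
    f=np.load(n+".npz");K,E,D=f["K"],f["E"],f["d"];print(n,E)
    for u,v in pts:
        z=D[v,u];print(u,v,z,(E@np.r_[z*np.linalg.solve(K,[u,v,1]),1])[:3])
print(vision.camera_model("wrist")["extrinsics"][:3,3],readout.state()["tool_pos"])
E
```

```text
w1 [[ 0.9882 -0.1449 -0.0505  0.5141]
 [-0.1534 -0.9377 -0.3119 -0.2922]
 [-0.0022  0.3159 -0.9488  0.3427]
 [ 0.      0.      0.      1.    ]]
240 310 0.14916599 [ 0.4716 -0.3575  0.2092]
400 310 0.14847578 [ 0.5312 -0.3664  0.2097]
240 320 0.14113727 [ 0.4734 -0.3573  0.2176]
230 345 0.1259828 [ 0.4735 -0.3573  0.2335]
248 312 0.14796959 [ 0.4748 -0.3581  0.2106]
250 340 0.13665111 [ 0.4771 -0.3623  0.2237]
w2 [[ 0.99   -0.134  -0.0444  0.5168]
 [-0.1411 -0.9387 -0.3145 -0.289 ]
 [ 0.0005  0.3176 -0.9482  0.1844]
 [ 0.      0.      0.      1.    ]]
312 304 0.15316334 [ 0.5024 -0.3586  0.0467]
312 306 0.15221481 [ 0.5024 -0.3589  0.0478]
336 306 0.15225993 [ 0.5115 -0.3602  0.0477]
[ 0.5168 -0.289   0.1843] [ 0.5053 -0.3694  0.0339]
```

play_rows:
  increments:
    - {"dx": 0,"dy": -2,"dz": 0,"rx": 0,"ry": 0,"rz": 0,"jaw": -0.1}
    - {"dx": 0,"dy": 0,"dz": 0,"rx": 0,"ry": 0,"rz": 0,"jaw": -0.1}
    - {"dx": 0,"dy": 0,"dz": 0,"rx": 0,"ry": 0,"rz": 0,"jaw": -0.1}
    - {"dx": 0,"dy": 0,"dz": 0,"rx": 0,"ry": 0,"rz": 0,"jaw": -0.1}
    - {"dx": 0,"dy": 0,"dz": -10,"rx": 0,"ry": 0,"rz": 0,"jaw": -0.1}
    - {"dx": 0,"dy": 0,"dz": -10,"rx": 0,"ry": 0,"rz": 0,"jaw": -0.1}

```text
time: 4.2
tool_pos: [0.5051, -0.3712, 0.0128]
tcp_rot: [-180.0, -0.0, 81.9]
contact_force: [0.2, -0.7, 0.6]
width: 0.0468
finger_force: 0.0
```

```bash
python3 - <<'E'
from h import *
import cv2
s=readout.state();print(s["tool_pos"],s["contact_force"],s["width"])
m=vision.camera_model("wrist");p,d=vision.read_camera("wrist")
np.savez("w3",p=p,d=d,K=m["camera_matrix"],E=m["extrinsics"]);cv2.imwrite("pics/w3.png",p[:,:,::-1])
E
```

```text
[ 0.50509379 -0.37122899  0.01280254] [ 0.15019864 -0.72973425  0.55523357] 0.046818857435273135
```

View pics/w3.png

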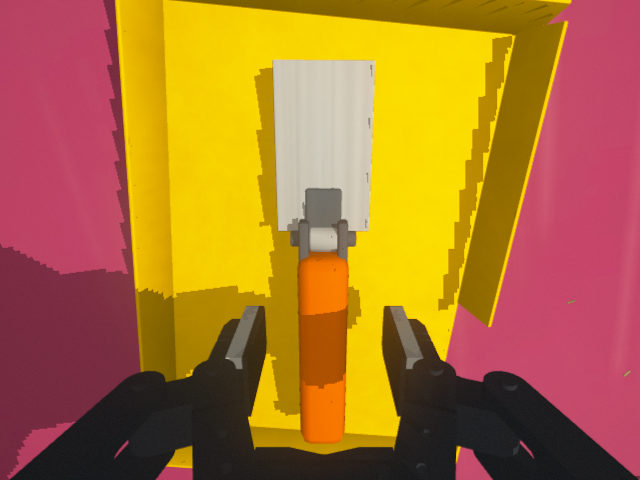

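Fingers straddle the handle, centred (pads at columns 265 and 385, handle at 323). Tips are still near the handle top, so I need to lower a further 19 mm.

play_rows:
  increments:
    - {"dx": 0,"dy": 0,"dz": -8,"rx": 0,"ry": 0,"rz": 0,"jaw": -0.1}
    - {"dx": 0,"dy": 0,"dz": -6,"rx": 0,"ry": 0,"rz": 0,"jaw": -0.1}
    - {"dx": 0,"dy": 0,"dz": -4,"rx": 0,"ry": 0,"rz": 0,"jaw": -0.1}
    - {"dx": 0,"dy": 0,"dz": 0,"rx": 0,"ry": 0,"rz": 0,"jaw": -0.1}

```text
time: 4.75
tool_pos: [0.5052, -0.3713, -0.0045]
tcp_rot: [-180.0, -0.0, 81.9]
contact_force: [0.1, 0.8, -0.5]
width: 0.0469
finger_force: 0.0
```

play_rows:
  increments:
    - {"dx": 0,"dy": 0,"dz": 0,"rx": 0,"ry": 0,"rz": 0,"jaw": 1}
    - {"dx": 0,"dy": 0,"dz": 0,"rx": 0,"ry": 0,"rz": 0,"jaw": 1}
    - {"dx": 0,"dy": 0,"dz": 0,"rx": 0,"ry": 0,"rz": 0,"jaw": 1}
    - {"dx": 0,"dy": 0,"dz": 0,"rx": 0,"ry": 0,"rz": 0,"jaw": 1}

```text
time: 5.25
tool_pos: [0.5055, -0.3716, -0.0037]
tcp_rot: [180.0, 0.0, 81.9]
contact_force: [0.2, 0.3, 4.7]
width: 0.0189
finger_force: 61.0
```

play_rows:
  increments:
    - {"dx": 0,"dy": 0,"dz": 5,"rx": 0,"ry": 0,"rz": 0,"jaw": 1}
    - {"dx": 0,"dy": 0,"dz": 25,"rx": 0,"ry": 0,"rz": 0,"jaw": 1}
    - {"dx": 0,"dy": 0,"dz": 50,"rx": 0,"ry": 0,"rz": 0,"jaw": 1}
    - {"dx": 8,"dy": 40,"dz": 0,"rx": 0,"ry": 0,"rz": 2,"jaw": 1}
    - {"dx": 9,"dy": 50,"dz": 0,"rx": 0,"ry": 0,"rz": 2,"jaw": 1}
    - {"dx": 9,"dy": 50,"dz": 0,"rx": 0,"ry": 0,"rz": 2,"jaw": 1}
    - {"dx": 9,"dy": 50,"dz": 0,"rx": 0,"ry": 0,"rz": 2,"jaw": 1}
    - {"dx": 7,"dy": 41,"dz": 0,"rx": 0,"ry": 0,"rz": 2,"jaw": 1}

```text
time: 6.25
tool_pos: [0.5472, -0.1384, 0.0757]
tcp_rot: [-180.0, -0.0, 92.0]
contact_force: [-0.4, -0.0, -0.1]
width: 0.0186
finger_force: 60.3
```

play_rows:
  increments:
    - {"dx": 0,"dy": 0,"dz": 0,"rx": -6,"ry": -0.2,"rz": 0,"jaw": 1}
    - {"dx": 0,"dy": 0,"dz": 0,"rx": -6,"ry": -0.2,"rz": 0,"jaw": 1}
    - {"dx": 0,"dy": 0,"dz": 0,"rx": -5,"ry": -0.2,"rz": 0,"jaw": 1}
    - {"dx": 0,"dy": 0,"dz": 0,"rx": 0,"ry": 0,"rz": 0,"jaw": 1}

```text
time: 6.75
tool_pos: [0.5469, -0.1392, 0.0753]
tcp_rot: [-179.9, 16.9, 92.0]
contact_force: [0.5, -0.2, -1.6]
width: 0.0192
finger_force: 60.2
```

```bash
python3 - <<'E'
from h import *
import cv2
s=readout.state();print(s["tool_pos"],s["tcp_rot"],s["contact_force"],s["width"])
m=vision.camera_model("wrist");p,d=vision.read_camera("wrist")
np.savez("w4",p=p,d=d,K=m["camera_matrix"],E=m["extrinsics"]);cv2.imwrite("pics/w4.png",p[:,:,::-1])
E
```

```text
[ 0.54693998 -0.13921967  0.07534846] [-179.94683126   16.94126518   92.03366842] [ 0.45727167 -0.16971081 -1.62090079] 0.019169737180533095
```

View pics/w4.png

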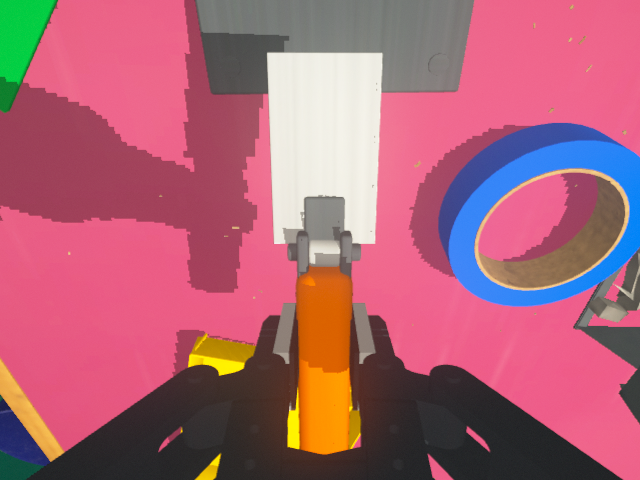

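The wrist view shows the blade tip at (268–382,53) over the jig's front edge, whose corners are at (210,94) and (460,91). The lifter is held square.

```bash
python3 - <<'E'
from h import *
np.set_printoptions(precision=4,suppress=True)
f=np.load("w4.npz");K,E,D=f["K"],f["E"],f["d"]
a=ray(K,E,(210,94),.012);b=ray(K,E,(460,91),.012);print(a,b,np.linalg.norm(a-b),(a+b)/2,np.degrees(np.arctan2((b-a)[1],(b-a)[0])))
def pt(u,v):
    z=D[v,u];return (E@np.r_[z*np.linalg.solve(K,[u,v,1]),1])[:3]
s=readout.state();T=s["tool_pos"]
psi,phi=np.radians(92.03),np.radians(16.94)
X=np.array([np.cos(psi),np.sin(psi),0]);F=X*np.cos(phi)-np.r_[0,0,np.sin(phi)];U=X*np.sin(phi)+np.r_[0,0,np.cos(phi)];Y=np.cross(U,F)
for u,v in [(325,56),(275,56),(375,56),(325,100),(325,150),(325,180),(280,235),(370,235),(325,285),(325,330),(325,380),(325,420),(240,60),(430,30),(160,150)]:
    q=pt(u,v);w=q-T;print(u,v,q,"L rel TCP",1e3*np.array([w@F,w@Y,w@U]))
E
```

```text
[ 0.4933 -0.0676  0.012 ] [ 0.6052 -0.0624  0.012 ] 0.11198532888435869 [ 0.5492 -0.065   0.012 ] 2.66214227989942
325 56 [ 0.5439 -0.0413  0.0617] L rel TCP [98.3944 -0.2639 15.4532]
275 56 [ 0.5284 -0.0419  0.0616] L rel TCP [98.4164 15.2742 15.3451]
375 56 [ 0.5593 -0.0407  0.0624] L rel TCP [ 98.2975 -15.7016  16.1865]
325 100 [ 0.5443 -0.0533  0.0665] L rel TCP [85.5188 -0.2674 16.5902]
325 150 [ 0.5449 -0.0684  0.0704] L rel TCP [69.9066 -0.2769 15.8593]
325 180 [ 0.5452 -0.0777  0.0739] L rel TCP [60.026  -0.2803 16.4691]
280 235 [ 0.5301 -0.096   0.081 ] L rel TCP [41.023  15.4763 18.1112]
370 235 [ 0.5616 -0.0947  0.0812] L rel TCP [ 41.0953 -16.0128  18.3782]
325 285 [ 0.5462 -0.1057  0.0956] L rel TCP [26.8904 -0.2654 29.0992]
325 330 [ 0.5468 -0.1225  0.1002] L rel TCP [ 9.4359 -0.2752 28.6258]
325 380 [ 0.5475 -0.1426  0.1063] L rel TCP [-11.5114  -0.2857  28.5623]
325 420 [ 0.5481 -0.1591  0.1121] L rel TCP [-29.0578  -0.2925  29.3036]
240 60 [ 0.5076 -0.0534  0.0099] L rel TCP [103.1631  36.4289 -37.2315]
430 30 [ 0.5874 -0.039   0.0109] L rel TCP [113.9737 -43.8475 -32.9256]
160 150 [ 0.4602 -0.1003 -0.0005] L rel TCP [ 62.9698  85.4916 -60.3112]
```

play_rows:
  increments:
    - {"dx": 2,"dy": 0,"dz": -15,"rx": 0,"ry": 0,"rz": 0,"jaw": 1}
    - {"dx": 0,"dy": 0,"dz": -15,"rx": 0,"ry": 0,"rz": 0,"jaw": 1}
    - {"dx": 0,"dy": 0,"dz": -10,"rx": 0,"ry": 0,"rz": 0,"jaw": 1}
    - {"dx": 0,"dy": 0,"dz": -3,"rx": 0,"ry": 0,"rz": 0,"jaw": 1}
    - {"dx": 0,"dy": 0,"dz": 0,"rx": 0,"ry": 0,"rz": 0,"jaw": 1}

```text
time: 7.42
tool_pos: [0.5493, -0.1405, 0.0327]
tcp_rot: [180.0, 17.0, 91.9]
contact_force: [0.8, -0.3, -1.4]
width: 0.0187
finger_force: 60.2
```

play_rows:
  increments:
    - {"dx": 0,"dy": 0,"dz": -1,"rx": 0,"ry": 0,"rz": 0,"jaw": 1}
    - {"dx": 0,"dy": 0,"dz": -1,"rx": 0,"ry": 0,"rz": 0,"jaw": 1}
    - {"dx": 0,"dy": 0,"dz": 0,"rx": 0,"ry": 0,"rz": 0,"jaw": 1}

```text
time: 7.8
tool_pos: [0.5493, -0.1404, 0.0309]
tcp_rot: [180.0, 17.0, 91.9]
contact_force: [-0.3, 0.3, -1.5]
width: 0.019
finger_force: 60.2
```

play_rows:
  increments:
    - {"dx": 0,"dy": 0,"dz": -1,"rx": 0,"ry": 0,"rz": 0,"jaw": 1}
    - {"dx": 0,"dy": 0,"dz": -0.7,"rx": 0,"ry": 0,"rz": 0,"jaw": 1}
    - {"dx": 0,"dy": 0,"dz": 0,"rx": 0,"ry": 0,"rz": 0,"jaw": 1}

```text
time: 8.18
tool_pos: [0.5492, -0.1404, 0.029]
tcp_rot: [180.0, 17.0, 91.9]
contact_force: [0.3, 0.2, -0.5]
width: 0.0188
finger_force: 60.2
```

play_rows:
  increments:
    - {"dx": 0,"dy": 0,"dz": -0.7,"rx": 0,"ry": 0,"rz": 0,"jaw": 1}
    - {"dx": 0,"dy": 0,"dz": 0,"rx": 0,"ry": 0,"rz": 0,"jaw": 1}

```text
time: 8.43
tool_pos: [0.5493, -0.1404, 0.0284]
tcp_rot: [180.0, 17.0, 91.9]
contact_force: [0.3, 1.0, -2.0]
width: 0.0187
finger_force: 60.2
```

play_rows:
  increments:
    - {"dx": 0,"dy": 0,"dz": -0.7,"rx": 0,"ry": 0,"rz": 0,"jaw": 1}
    - {"dx": 0,"dy": 0,"dz": 0,"rx": 0,"ry": 0,"rz": 0,"jaw": 1}

```text
time: 8.68
tool_pos: [0.5492, -0.1404, 0.0276]
tcp_rot: [180.0, 17.0, 91.9]
contact_force: [0.1, -0.8, -0.8]
width: 0.0185
finger_force: 60.2
```

play_rows:
  increments:
    - {"dx": 0,"dy": 0,"dz": -0.7,"rx": 0,"ry": 0,"rz": 0,"jaw": 1}
    - {"dx": 0,"dy": 0,"dz": 0,"rx": 0,"ry": 0,"rz": 0,"jaw": 1}

```text
time: 8.93
tool_pos: [0.5492, -0.1404, 0.0269]
tcp_rot: [180.0, 17.0, 91.9]
contact_force: [0.2, 0.4, -1.7]
width: 0.0191
finger_force: 60.2
```

play_rows:
  increments:
    - {"dx": 0,"dy": 0,"dz": -0.7,"rx": 0,"ry": 0,"rz": 0,"jaw": 1}
    - {"dx": 0,"dy": 0,"dz": 0,"rx": 0,"ry": 0,"rz": 0,"jaw": 1}

```text
time: 9.18
tool_pos: [0.5494, -0.1405, 0.0264]
tcp_rot: [180.0, 17.0, 91.9]
contact_force: [0.3, 0.2, -0.7]
width: 0.0189
finger_force: 60.3
```

play_rows:
  increments:
    - {"dx": 0,"dy": 0,"dz": -0.5,"rx": 0,"ry": 0,"rz": 0,"jaw": 1}
    - {"dx": 0,"dy": 0,"dz": 0,"rx": 0,"ry": 0,"rz": 0,"jaw": 1}

```text
time: 9.43
tool_pos: [0.5494, -0.1406, 0.0259]
tcp_rot: [180.0, 17.0, 91.9]
contact_force: [-0.1, -1.2, 0.7]
width: 0.0189
finger_force: 60.4
```

play_rows:
  increments:
    - {"dx": 0,"dy": 0,"dz": -0.4,"rx": 0,"ry": 0,"rz": 0,"jaw": 1}
    - {"dx": 0,"dy": 0,"dz": 0,"rx": 0,"ry": 0,"rz": 0,"jaw": 1}

```text
time: 9.68
tool_pos: [0.5494, -0.1406, 0.0256]
tcp_rot: [179.9, 17.0, 91.9]
contact_force: [-0.2, -2.8, 1.5]
width: 0.0187
finger_force: 60.5
```

play_rows:
  increments:
    - {"dx": -0.1,"dy": 4,"dz": 0.2,"rx": 0,"ry": 0,"rz": 0,"jaw": 1}
    - {"dx": -0.2,"dy": 6,"dz": 0,"rx": 0,"ry": 0,"rz": 0,"jaw": 1}
    - {"dx": -0.2,"dy": 6,"dz": 0,"rx": 0,"ry": 0,"rz": 0,"jaw": 1}
    - {"dx": -0.2,"dy": 6,"dz": 0,"rx": 0,"ry": 0,"rz": 0,"jaw": 1}

```text
time: 10.18
tool_pos: [0.5486, -0.1179, 0.0256]
tcp_rot: [180.0, 17.0, 91.9]
contact_force: [0.6, -1.1, 0.5]
width: 0.0184
finger_force: 60.5
```

play_rows:
  increments:
    - {"dx": -0.1,"dy": 3,"dz": 0,"rx": 0,"ry": 0,"rz": 0,"jaw": 1}
    - {"dx": -0.1,"dy": 2,"dz": 0,"rx": 0,"ry": 0,"rz": 0,"jaw": 1}
    - {"dx": -0.1,"dy": 2,"dz": 0,"rx": 0,"ry": 0,"rz": 0,"jaw": 1}

```text
time: 10.55
tool_pos: [0.5483, -0.1114, 0.0256]
tcp_rot: [180.0, 17.0, 91.9]
contact_force: [1.3, -2.1, 1.6]
width: 0.0187
finger_force: 60.5
```

play_rows:
  increments:
    - {"dx": -0.1,"dy": 2,"dz": 0.1,"rx": 0,"ry": 0,"rz": 0,"jaw": 1}
    - {"dx": -0.1,"dy": 2,"dz": 0.1,"rx": 0,"ry": 0,"rz": 0,"jaw": 1}

```text
time: 10.8
tool_pos: [0.5481, -0.1075, 0.0258]
tcp_rot: [180.0, 17.0, 91.9]
contact_force: [-0.6, -2.7, 1.3]
width: 0.0186
finger_force: 60.4
```

play_rows:
  increments:
    - {"dx": -0.1,"dy": 2,"dz": 0,"rx": 0,"ry": 0,"rz": 0,"jaw": 1}
    - {"dx": -0.1,"dy": 2,"dz": 0,"rx": 0,"ry": 0,"rz": 0,"jaw": 1}

```text
time: 11.05
tool_pos: [0.5478, -0.1033, 0.0258]
tcp_rot: [180.0, 17.0, 91.9]
contact_force: [0.3, -2.8, 0.6]
width: 0.0189
finger_force: 60.4
```

play_rows:
  increments:
    - {"dx": -0.1,"dy": 2,"dz": 0,"rx": 0,"ry": 0,"rz": 0,"jaw": 1}
    - {"dx": -0.1,"dy": 2,"dz": 0,"rx": 0,"ry": 0,"rz": 0,"jaw": 1}

```text
time: 11.3
tool_pos: [0.5477, -0.0992, 0.0258]
tcp_rot: [180.0, 17.0, 91.9]
contact_force: [-0.4, -2.7, 1.0]
width: 0.0186
finger_force: 60.4
```

play_rows:
  increments:
    - {"dx": -0.1,"dy": 2,"dz": 0.1,"rx": 0,"ry": 0,"rz": 0,"jaw": 1}
    - {"dx": -0.1,"dy": 2,"dz": 0.1,"rx": 0,"ry": 0,"rz": 0,"jaw": 1}

```text
time: 11.55
tool_pos: [0.5474, -0.0952, 0.0259]
tcp_rot: [180.0, 17.0, 91.9]
contact_force: [0.5, -3.0, 0.5]
width: 0.0188
finger_force: 60.4
```

```bash
cat >> h.py <<'E'
O=np.array([.5428,.0449]);PS=np.radians(92.2)
def cloud(name="wrist",save=None):
    import cv2
    m=vision.camera_model(name);p,d=vision.read_camera(name);K,E=m["camera_matrix"],m["extrinsics"]
    if save: cv2.imwrite(f"pics/{save}.png",p[:,:,::-1])
    v,u=np.mgrid[:480,:640];R=np.linalg.inv(K)@np.stack([u.ravel(),v.ravel(),np.ones(u.size)])
    W=(E[:3,:3]@(R*d.ravel())).T+E[:3,3]
    c,s=np.cos(PS),np.sin(PS);q=W[:,:2]-O
    J=np.c_[q@[c,s],q@[-s,c],W[:,2]]*1e3   # jig frame, mm
    return J.reshape(480,640,3),p
def prof(J,p,y0,y1,xs):
    for a,b in zip(xs[:-1],xs[1:]):
        m=(J[...,0]>a)&(J[...,0]<b)&(J[...,1]>y0)&(J[...,1]<y1)&(J[...,2]>-5)&(J[...,2]<110)
        if m.sum()>5: print(a,m.sum(),np.percentile(J[...,2][m],[10,50,90]).round(1),np.median(p[m],0))
E
python3 - <<'E'
from h import *
s=readout.state();print(s["tool_pos"],s["contact_force"])
J,p=cloud("wrist","w5")
print("y25..38");prof(J,p,24,38,range(-70,80,6))
J,p=cloud("top")
print("top");prof(J,p,24,38,range(-120,90,8))
E
```

```text
[ 0.54743952 -0.09524736  0.02594674] [ 0.46746769 -2.96950299  0.48380577]
y25..38
-70 500 [10.6 11.3 12.1] [113. 114. 109.]
-64 366 [24.8 25.6 26.4] [236. 231. 213.]
-58 932 [24.3 25.2 26.1] [239. 235. 219.]
-52 1008 [23.7 24.5 25.4] [238. 233. 217.]
-46 1099 [23.  23.9 24.8] [238. 233. 217.]
-40 1200 [22.3 23.2 24.2] [238. 233. 217.]
-34 1286 [21.6 22.6 23.5] [237. 233. 216.]
-28 347 [21.4 22.2 23.2] [232. 228. 209.]
top
40 12 [12.7 16.3 18.1] [187.5 139.5 104. ]
48 14 [15.4 19.6 22.5] [204.5 148.  112.5]
56 14 [12.6 16.1 21.6] [217.  158.5 116.5]
64 16 [14.5 19.5 34.4] [208. 158. 116.]
72 12 [28.5 33.2 37.3] [197.5 184.  178. ]
80 15 [34.1 40.4 45.9] [107.  99.  92.]
```

Depth shows the plate's near side raised about 6.5°, hinged at the step, so the blade is about 20 mm under it. Next is the arc.

play_rows:
  increments:
    - {"dx": 0,"dy": 0.1,"dz": 3.5,"rx": 0,"ry": 0,"rz": 0,"jaw": 1}
    - {"dx": 0,"dy": 0.4,"dz": 3.5,"rx": 0,"ry": 0,"rz": 0,"jaw": 1}
    - {"dx": 0,"dy": 0.8,"dz": 3.4,"rx": 0,"ry": 0,"rz": 0,"jaw": 1}
    - {"dx": 0,"dy": 1,"dz": 3.3,"rx": 0,"ry": 0,"rz": 0,"jaw": 1}

```text
time: 12.15
tool_pos: [0.5474, -0.0931, 0.0399]
tcp_rot: [180.0, 17.0, 91.9]
contact_force: [-0.3, -1.6, -2.7]
width: 0.0188
finger_force: 60.2
```

play_rows:
  increments:
    - {"dx": 0,"dy": 1.3,"dz": 3.2,"rx": 0,"ry": 0,"rz": 0,"jaw": 1}
    - {"dx": -0.1,"dy": 1.6,"dz": 3.1,"rx": 0,"ry": 0,"rz": 0,"jaw": 1}
    - {"dx": -0.1,"dy": 1.9,"dz": 3.0,"rx": 0,"ry": 0,"rz": 0,"jaw": 1}
    - {"dx": -0.1,"dy": 2.1,"dz": 2.8,"rx": 0,"ry": 0,"rz": 0,"jaw": 1}

```text
time: 12.65
tool_pos: [0.5472, -0.0861, 0.052]
tcp_rot: [180.0, 17.0, 91.9]
contact_force: [-0.1, -0.1, -2.4]
width: 0.0187
finger_force: 60.2
```

```bash
python3 - <<'E'
from h import *
s=readout.state();print(s["tool_pos"],s["contact_force"])
J,p=cloud("wrist","w6")
prof(J,p,24,38,range(-70,80,6))
E
```

```text
[ 0.54721275 -0.08608189  0.0520417 ] [-0.1059663  -0.05303237 -2.37098812]
-70 475 [10.5 11.3 12.1] [92. 91. 87.]
-64 507 [10.5 11.3 12.1] [94. 93. 88.]
-58 108 [10.7 11.5 12.3] [97. 95. 90.]
-46 491 [56.8 58.2 59.4] [214. 205. 184.]
-40 1391 [52.6 55.5 58.4] [241. 237. 221.]
-34 1319 [45.8 48.7 51.5] [239. 234. 219.]
-28 1261 [38.9 41.7 44.6] [239. 235. 219.]
-22 740 [34.3 36.1 38. ] [236. 232. 215.]
```

View pics/w6.png

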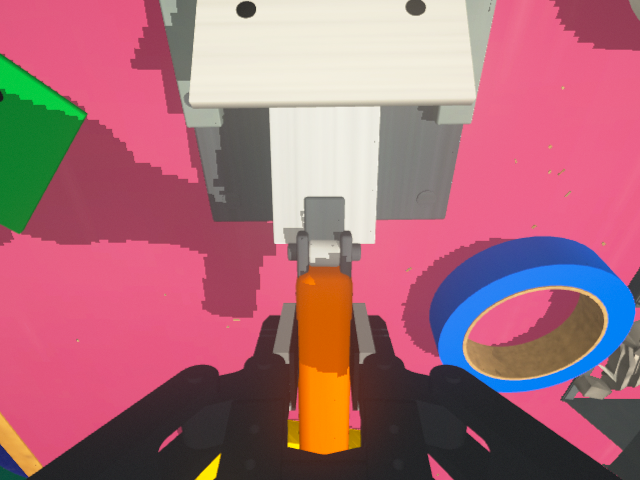

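The view shows the plate raised (about 48°), its edge at row 105 and square, with the blade centred beneath it. I'll continue the arc.

play_rows:
  increments:
    - {"dx": -0.1,"dy": 2.4,"dz": 2.6,"rx": 0,"ry": 0,"rz": 0,"jaw": 1}
    - {"dx": -0.1,"dy": 2.6,"dz": 2.4,"rx": 0,"ry": 0,"rz": 0,"jaw": 1}
    - {"dx": -0.1,"dy": 2.8,"dz": 2.1,"rx": 0,"ry": 0,"rz": 0,"jaw": 1}
    - {"dx": -0.1,"dy": 2.9,"dz": 1.9,"rx": 0,"ry": 0,"rz": 0,"jaw": 1}
    - {"dx": -0.1,"dy": 3.1,"dz": 1.6,"rx": 0,"ry": 0,"rz": 0,"jaw": 1}
    - {"dx": -0.1,"dy": 3.2,"dz": 1.3,"rx": 0,"ry": 0,"rz": 0,"jaw": 1}

```text
time: 13.45
tool_pos: [0.5466, -0.069, 0.0638]
tcp_rot: [180.0, 17.0, 91.9]
contact_force: [-0.4, 0.3, -0.9]
width: 0.0189
finger_force: 60.2
```

play_rows:
  increments:
    - {"dx": -0.1,"dy": 3.3,"dz": 1.0,"rx": 0,"ry": 0,"rz": 0,"jaw": 1}
    - {"dx": -0.1,"dy": 3.4,"dz": 0.8,"rx": 0,"ry": 0,"rz": 0,"jaw": 1}
    - {"dx": -0.1,"dy": 3.5,"dz": 0.4,"rx": 0,"ry": 0,"rz": 0,"jaw": 1}
    - {"dx": -0.1,"dy": 3.5,"dz": 0.1,"rx": 0,"ry": 0,"rz": 0,"jaw": 1}
    - {"dx": -0.1,"dy": 3.5,"dz": -0.1,"rx": 0,"ry": 0,"rz": 0,"jaw": 1}
    - {"dx": -0.1,"dy": 3.5,"dz": -0.4,"rx": 0,"ry": 0,"rz": 0,"jaw": 1}
    - {"dx": -0.1,"dy": 3.4,"dz": -0.8,"rx": 0,"ry": 0,"rz": 0,"jaw": 1}
    - {"dx": -0.1,"dy": 3.3,"dz": -1.0,"rx": 0,"ry": 0,"rz": 0,"jaw": 1}

```text
time: 14.45
tool_pos: [0.5458, -0.0416, 0.0636]
tcp_rot: [180.0, 17.0, 91.9]
contact_force: [-0.7, -0.1, -1.5]
width: 0.0187
finger_force: 60.2
```

```bash
python3 - <<'E'
from h import *
s=readout.state();print(s["tool_pos"],s["contact_force"])
J,p=cloud("wrist","w7")
prof(J,p,24,38,range(-70,90,6))
E
```

```text
[ 0.54577544 -0.04158304  0.06361882] [-0.67523445 -0.10256319 -1.45609749]
-70 282 [ 10.6  11.4 109.2] [89. 88. 85.]
-64 256 [10.6 11.3 12. ] [90. 89. 87.]
-58 269 [10.6 11.3 12. ] [90. 90. 88.]
-52 292 [10.5 11.3 12. ] [91. 91. 88.]
-46 320 [10.6 11.3 12.1] [91. 92. 89.]
-40 345 [10.5 11.3 12.1] [91. 91. 89.]
-34 379 [10.6 11.3 12.1] [90. 91. 89.]
-28 412 [10.6 11.3 12.2] [89. 91. 88.]
-22 438 [10.6 11.3 12.1] [88.  89.5 88. ]
-16 228 [11.4 21.6 22.7] [ 61.  79. 101.]
-10 493 [22.3 23.9 25.5] [ 55.  82. 118.]
-4 572 [22.5 24.9 26. ] [ 52.  84. 127.]
2 617 [22.5 24.9 26. ] [ 47.  83. 127.]
8 656 [22.6 24.8 26. ] [ 44.  82. 128.]
14 707 [22.6 25.  26.2] [ 53. 123. 198.]
20 615 [22.6 25.  26.2] [ 52. 124. 200.]
```

play_rows:
  increments:
    - {"dx": 0.4,"dy": -10,"dz": 0,"rx": 0,"ry": 0,"rz": 0,"jaw": 1}
    - {"dx": 0.5,"dy": -14,"dz": 0,"rx": 0,"ry": 0,"rz": 0,"jaw": 1}
    - {"dx": 0.5,"dy": -14,"dz": 0,"rx": 0,"ry": 0,"rz": 0,"jaw": 1}
    - {"dx": 0.4,"dy": 0,"dz": -15,"rx": 0,"ry": 0,"rz": 0,"jaw": 1}
    - {"dx": 0,"dy": 0,"dz": -13,"rx": 0,"ry": 0,"rz": 0,"jaw": 1}
    - {"dx": 0,"dy": 0,"dz": 0,"rx": 0,"ry": 0,"rz": 0,"jaw": 1}

```text
time: 15.25
tool_pos: [0.5467, -0.0793, 0.0341]
tcp_rot: [-179.9, 17.0, 92.0]
contact_force: [0.2, -0.4, -1.3]
width: 0.0187
finger_force: 60.2
```

```bash
cat > pl.py <<'E'
from h import *
import sys,cv2
s=readout.state();print(s["tool_pos"],s["contact_force"])
J,p=cloud("wrist",sys.argv[1])
q=p.astype(int);m=(q[...,2]>q[...,0]+25)&(q[...,2]>q[...,1]+10)&(J[...,2]>18)&(J[...,2]<32)&(abs(J[...,1])<60)&(J[...,0]>-40)&(J[...,0]<90)
m=cv2.morphologyEx(m.astype(np.uint8),cv2.MORPH_OPEN,np.ones((3,3)))>0
print(m.sum(),np.percentile(J[m],[.5,50,99.5],axis=0).round(1).tolist())
L=[]
for y in range(-36,37,4):
    k=m&(abs(J[...,1]-y)<2)
    if k.sum()>20: L.append((y,np.percentile(J[...,0][k],1),np.percentile(J[...,0][k],99)))
L=np.array(L);print(L.round(1).tolist());print("slope",np.polyfit(L[:,0],L[:,1],1))
E
python3 pl.py w8
```

```text
[ 0.5467055  -0.07932615  0.03405036] [ 0.20310975 -0.39686369 -1.28797994]
614 [[-12.1, -22.4, 19.5], [-11.6, 14.6, 21.7], [-11.2, 37.8, 23.5]]
[[-20.0, -11.8, -11.4], [-16.0, -11.8, -11.4], [-12.0, -11.8, -11.4], [-8.0, -11.7, -11.4], [-4.0, -11.8, -11.4], [0.0, -12.0, -11.3], [4.0, -12.0, -11.3], [8.0, -12.0, -11.3], [12.0, -11.9, -11.2], [16.0, -11.9, -11.2], [20.0, -12.1, -11.2], [24.0, -12.2, -11.2], [28.0, -12.1, -11.2], [32.0, -12.0, -11.1], [36.0, -12.1, -11.2]]
slope [-5.99767828e-03 -1.19047588e+01]
```

View pics/w8.png

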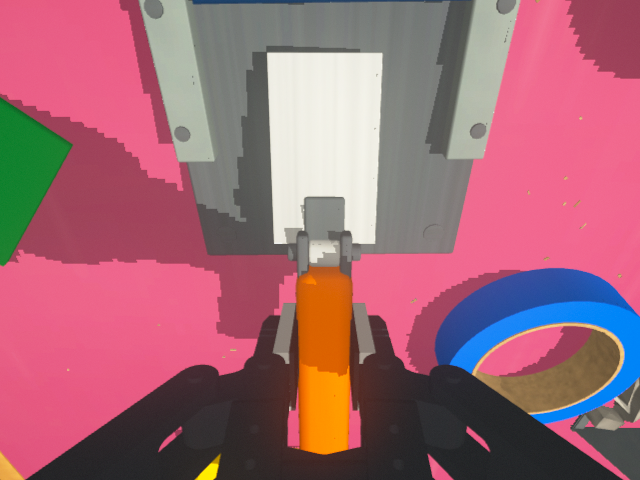

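The plate's blue edge is visible at the top, square, at x ≈ -12 mm. The blade is centred between the rails. Pushing comes next.

play_rows:
  increments:
    - {"dx": 0,"dy": 4,"dz": -1,"rx": 0,"ry": 0,"rz": 0,"jaw": 1}
    - {"dx": -0.2,"dy": 4,"dz": 0,"rx": 0,"ry": 0,"rz": 0,"jaw": 1}
    - {"dx": -0.1,"dy": 3,"dz": 0,"rx": 0,"ry": 0,"rz": 0,"jaw": 1}
    - {"dx": -0.1,"dy": 2,"dz": 0,"rx": 0,"ry": 0,"rz": 0,"jaw": 1}
    - {"dx": -0.1,"dy": 2,"dz": 0,"rx": 0,"ry": 0,"rz": 0,"jaw": 1}

```text
time: 15.92
tool_pos: [0.5471, -0.0648, 0.0348]
tcp_rot: [180.0, 17.0, 91.9]
contact_force: [-0.1, -0.9, -0.9]
width: 0.0186
finger_force: 60.2
```

play_rows:
  increments:
    - {"dx": -0.1,"dy": 3,"dz": 0,"rx": 0,"ry": 0,"rz": 0,"jaw": 1}
    - {"dx": -0.1,"dy": 3,"dz": 0,"rx": 0,"ry": 0,"rz": 0,"jaw": 1}
    - {"dx": -0.1,"dy": 3,"dz": 0,"rx": 0,"ry": 0,"rz": 0,"jaw": 1}

```text
time: 16.3
tool_pos: [0.5468, -0.0556, 0.0347]
tcp_rot: [180.0, 17.0, 91.9]
contact_force: [-0.2, -1.6, -1.6]
width: 0.0187
finger_force: 60.2
```

play_rows:
  increments:
    - {"dx": 0.2,"dy": -5,"dz": 0,"rx": 0,"ry": 0,"rz": 0,"jaw": 1}
    - {"dx": 0.3,"dy": -7,"dz": 0,"rx": 0,"ry": 0,"rz": 0,"jaw": 1}
    - {"dx": 0,"dy": 0,"dz": -1.7,"rx": 0,"ry": 0,"rz": 0,"jaw": 1}
    - {"dx": 0,"dy": 0,"dz": 0,"rx": 0,"ry": 0,"rz": 0,"jaw": 1}

```text
time: 16.8
tool_pos: [0.5471, -0.0679, 0.0328]
tcp_rot: [180.0, 17.0, 91.9]
contact_force: [-0.9, -0.2, -1.6]
width: 0.0189
finger_force: 60.2
```

```bash
python3 pl.py w9
```

```text
[ 0.54713439 -0.06791574  0.0327697 ] [-0.90282354 -0.16033956 -1.59259441]
1767 [[-1.7, -41.3, 20.0], [-0.6, -3.8, 21.9], [0.3, 37.6, 23.9]]
[[-36.0, -1.7, -0.0], [-32.0, -1.7, -0.1], [-28.0, -1.7, 0.0], [-24.0, -1.6, 0.0], [-20.0, -1.6, 0.1], [-16.0, -1.6, 0.1], [-12.0, -1.3, 0.1], [-8.0, -1.3, 0.1], [-4.0, -1.3, 0.2], [0.0, -1.3, 0.2], [4.0, -1.2, 0.2], [8.0, -1.2, 0.2], [12.0, -1.2, 0.2], [16.0, -1.2, 0.2], [20.0, -1.1, 0.3], [24.0, -1.1, 0.3], [28.0, -1.1, 0.4], [32.0, -1.1, 0.3], [36.0, -1.1, 0.4]]
slope [ 0.01009153 -1.33214176]
```

The push worked: the edge is now at -1.5 mm and still square. I'll continue at the lower blade height.

play_rows:
  increments:
    - {"dx": -0.1,"dy": 5,"dz": 0,"rx": 0,"ry": 0,"rz": 0,"jaw": 1}
    - {"dx": -0.2,"dy": 4,"dz": 0,"rx": 0,"ry": 0,"rz": 0,"jaw": 1}
    - {"dx": -0.1,"dy": 3,"dz": 0,"rx": 0,"ry": 0,"rz": 0,"jaw": 1}
    - {"dx": -0.1,"dy": 3,"dz": 0,"rx": 0,"ry": 0,"rz": 0,"jaw": 1}
    - {"dx": -0.1,"dy": 3,"dz": 0,"rx": 0,"ry": 0,"rz": 0,"jaw": 1}

```text
time: 17.48
tool_pos: [0.5467, -0.0497, 0.033]
tcp_rot: [180.0, 17.0, 91.9]
contact_force: [-0.1, -0.6, -0.3]
width: 0.0188
finger_force: 60.2
```

play_rows:
  increments:
    - {"dx": -0.1,"dy": 3,"dz": 0,"rx": 0,"ry": 0,"rz": 0,"jaw": 1}
    - {"dx": -0.1,"dy": 3,"dz": 0,"rx": 0,"ry": 0,"rz": 0,"jaw": 1}
    - {"dx": -0.1,"dy": 2,"dz": 0,"rx": 0,"ry": 0,"rz": 0,"jaw": 1}

```text
time: 17.85
tool_pos: [0.5464, -0.0416, 0.033]
tcp_rot: [180.0, 17.0, 91.9]
contact_force: [0.2, -0.8, -0.7]
width: 0.0188
finger_force: 60.2
```

play_rows:
  increments:
    - {"dx": -0.1,"dy": 1.5,"dz": 0,"rx": 0,"ry": 0,"rz": 0,"jaw": 1}
    - {"dx": 0,"dy": 1,"dz": 0,"rx": 0,"ry": 0,"rz": 0,"jaw": 1}

```text
time: 18.1
tool_pos: [0.5463, -0.0393, 0.033]
tcp_rot: [180.0, 17.0, 91.9]
contact_force: [0.4, -0.5, -0.8]
width: 0.0189
finger_force: 60.2
```

play_rows:
  increments:
    - {"dx": 0,"dy": 0.8,"dz": 0,"rx": 0,"ry": 0,"rz": 0,"jaw": 1}
    - {"dx": 0,"dy": 0.8,"dz": 0,"rx": 0,"ry": 0,"rz": 0,"jaw": 1}

```text
time: 18.35
tool_pos: [0.5463, -0.0377, 0.033]
tcp_rot: [180.0, 17.0, 91.9]
contact_force: [0.2, -0.8, -0.1]
width: 0.0192
finger_force: 60.2
```

play_rows:
  increments:
    - {"dx": 0,"dy": 0.5,"dz": 0,"rx": 0,"ry": 0,"rz": 0,"jaw": 1}
    - {"dx": 0,"dy": 0,"dz": 0,"rx": 0,"ry": 0,"rz": 0,"jaw": 1}

```text
time: 18.6
tool_pos: [0.5463, -0.0373, 0.033]
tcp_rot: [180.0, 17.0, 91.9]
contact_force: [0.3, -1.3, -1.5]
width: 0.0188
finger_force: 60.2
```

play_rows:
  increments:
    - {"dx": 0,"dy": 0.5,"dz": 0,"rx": 0,"ry": 0,"rz": 0,"jaw": 1}
    - {"dx": 0,"dy": 0,"dz": 0,"rx": 0,"ry": 0,"rz": 0,"jaw": 1}

```text
time: 18.85
tool_pos: [0.5464, -0.0369, 0.0331]
tcp_rot: [179.9, 17.0, 91.9]
contact_force: [0.1, -3.2, -0.0]
width: 0.0189
finger_force: 60.2
```

Contact with the stop is starting (-3.2 N). I'll take one or two more small steps.

play_rows:
  increments:
    - {"dx": 0,"dy": 0.3,"dz": 0,"rx": 0,"ry": 0,"rz": 0,"jaw": 1}
    - {"dx": 0,"dy": 0,"dz": 0,"rx": 0,"ry": 0,"rz": 0,"jaw": 1}

```text
time: 19.1
tool_pos: [0.5465, -0.0367, 0.0332]
tcp_rot: [179.9, 17.0, 91.9]
contact_force: [1.5, -5.5, -0.1]
width: 0.0185
finger_force: 60.2
```

play_rows:
  increments:
    - {"dx": 0,"dy": 0,"dz": 0,"rx": 0,"ry": 0,"rz": 0,"jaw": 1}
    - {"dx": 0,"dy": -3,"dz": 0,"rx": 0,"ry": 0,"rz": 0,"jaw": 1}
    - {"dx": 0.2,"dy": -10,"dz": 0,"rx": 0,"ry": 0,"rz": 0,"jaw": 1}
    - {"dx": 0,"dy": 0,"dz": 25,"rx": 0,"ry": 0,"rz": 0,"jaw": 1}
    - {"dx": 0,"dy": 0,"dz": 25,"rx": 0,"ry": 0,"rz": 0,"jaw": 1}
    - {"dx": 0,"dy": 0,"dz": 0,"rx": 0,"ry": 0,"rz": 0,"jaw": 1}

```text
time: 19.85
tool_pos: [0.5473, -0.0498, 0.0842]
tcp_rot: [179.8, 17.0, 91.8]
contact_force: [0.7, 0.3, -1.8]
width: 0.0185
finger_force: 60.2
```

```bash
python3 pl.py w10
```

```text
[ 0.54726192 -0.04983287  0.08422274] [ 0.71290956  0.29024608 -1.75526631]Traceback (most recent call last):
  File "pl.py", line 7, in <module>
    print(m.sum(),np.percentile(J[m],[.5,50,99.5],axis=0).round(1).tolist())
                  ~~~~~~~~~~~~~^^^^^^^^^^^^^^^^^^^^^^^^^^
    return _quantile_unchecked(
        a, q, axis, out, overwrite_input, method, keepdims, weights)
    return _ureduce(a,
                    func=_quantile_ureduce_func,
    ...<5 lines>...
                    overwrite_input=overwrite_input,
                    method=method)
    r = func(a, **kwargs)
    result = _quantile(arr,
                       quantiles=q,
    ...<2 lines>...
                       out=out,
                       weights=wgt)
    slices_having_nans = np.isnan(arr[-1, ...])
                                  ~~~^^^^^^^^^
IndexError: index -1 is out of bounds for axis 0 with size 0
```

View pics/w10.png

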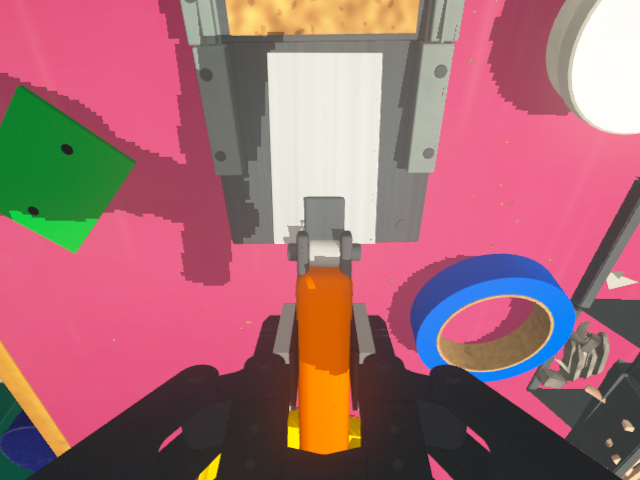

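The plate is just outside the view; only cork shows at the top. I'll move forward, higher, to see it.

play_rows:
  increments:
    - {"dx": 0,"dy": 15,"dz": 30,"rx": 0,"ry": 0,"rz": 0,"jaw": 1}
    - {"dx": 0,"dy": 25,"dz": 30,"rx": 0,"ry": 0,"rz": 0,"jaw": 1}
    - {"dx": 0,"dy": 20,"dz": 0,"rx": 0,"ry": 0,"rz": 0,"jaw": 1}
    - {"dx": 0,"dy": 0,"dz": 0,"rx": 0,"ry": 0,"rz": 0,"jaw": 1}

```text
time: 20.4
tool_pos: [0.5457, 0.0117, 0.141]
tcp_rot: [-179.9, 17.0, 92.1]
contact_force: [0.7, -0.1, -1.7]
width: 0.0185
finger_force: 60.2
```

```bash
python3 pl.py w11
```

```text
[0.54573668 0.01165658 0.14096942] [ 0.72346282 -0.11289027 -1.74648289]
7544 [[19.3, -42.0, 20.9], [56.8, -3.5, 25.1], [68.5, 37.2, 27.3]]
[[-36.0, 19.1, 68.2], [-32.0, 42.8, 68.5], [-28.0, 51.3, 68.5], [-24.0, 49.3, 68.5], [-20.0, 48.3, 68.5], [-16.0, 48.4, 68.5], [-12.0, 48.4, 68.6], [-8.0, 48.5, 68.6], [-4.0, 48.3, 68.2], [0.0, 48.4, 68.1], [4.0, 48.5, 68.2], [8.0, 48.4, 68.2], [12.0, 48.5, 68.2], [16.0, 48.5, 68.2], [20.0, 49.9, 68.2], [24.0, 50.9, 68.2], [28.0, 46.5, 68.3], [32.0, 18.9, 67.9], [36.0, 18.1, 67.7]]
slope [-0.09409322 43.72953837]
```

Depth confirms it: the near edge is at about 18–19 mm, square, with the far edge under the lip. Now back to the tray.

play_rows:
  increments:
    - {"dx": 0,"dy": -40,"dz": 0,"rx": 6,"ry": 0.2,"rz": 0,"jaw": 1}
    - {"dx": 0,"dy": -45,"dz": 0,"rx": 6,"ry": 0.2,"rz": 0,"jaw": 1}
    - {"dx": 0,"dy": -45,"dz": 0,"rx": 5,"ry": 0.2,"rz": 0,"jaw": 1}
    - {"dx": -8,"dy": -50,"dz": 0,"rx": 0,"ry": 0,"rz": -2,"jaw": 1}
    - {"dx": -8,"dy": -50,"dz": 0,"rx": 0,"ry": 0,"rz": -2,"jaw": 1}
    - {"dx": -8,"dy": -50,"dz": 0,"rx": 0,"ry": 0,"rz": -2,"jaw": 1}
    - {"dx": -8,"dy": -50,"dz": 0,"rx": 0,"ry": 0,"rz": -2,"jaw": 1}
    - {"dx": -8,"dy": -50,"dz": -20,"rx": 0,"ry": 0,"rz": -2,"jaw": 1}

```text
time: 21.45
tool_pos: [0.5056, -0.3721, 0.1224]
tcp_rot: [180.0, 0.1, 81.8]
contact_force: [0.2, -0.5, -1.1]
width: 0.0185
finger_force: 60.2
```

play_rows:
  increments:
    - {"dx": 0,"dy": 0,"dz": -20,"rx": 0,"ry": 0,"rz": 0,"jaw": 1}
    - {"dx": 0,"dy": 0,"dz": 0,"rx": 0,"ry": 0,"rz": 0,"jaw": 1}

```text
time: 21.7
tool_pos: [0.5048, -0.3693, 0.1]
tcp_rot: [-179.7, -0.2, 81.8]
contact_force: [-0.3, 0.5, -1.5]
width: 0.0189
finger_force: 60.2
```

play_rows:
  increments:
    - {"dx": 0,"dy": -2,"dz": -40,"rx": 0,"ry": 0,"rz": 0,"jaw": 1}
    - {"dx": 0,"dy": 0,"dz": -35,"rx": 0,"ry": 0,"rz": 0,"jaw": 1}
    - {"dx": 0,"dy": 0,"dz": -17,"rx": 0,"ry": 0,"rz": 0,"jaw": 1}
    - {"dx": 0,"dy": 0,"dz": -6,"rx": 0,"ry": 0,"rz": 0,"jaw": 1}
    - {"dx": 0,"dy": 0,"dz": -3,"rx": 0,"ry": 0,"rz": 0,"jaw": 1}
    - {"dx": 0,"dy": 0,"dz": 0,"rx": 0,"ry": 0,"rz": 0,"jaw": 1}

```text
time: 22.45
tool_pos: [0.5068, -0.3717, 0.0029]
tcp_rot: [179.9, 0.1, 81.9]
contact_force: [-1.2, 0.9, -1.5]
width: 0.0187
finger_force: 60.3
```

play_rows:
  increments:
    - {"dx": 0,"dy": 0,"dz": -1,"rx": 0,"ry": 0,"rz": 0,"jaw": 1}
    - {"dx": 0,"dy": 0,"dz": 0,"rx": 0,"ry": 0,"rz": 0,"jaw": 1}

```text
time: 22.7
tool_pos: [0.5066, -0.3715, 0.0013]
tcp_rot: [180.0, 0.0, 81.9]
contact_force: [0.5, 0.1, -1.0]
width: 0.0186
finger_force: 60.3
```

play_rows:
  increments:
    - {"dx": 0,"dy": 0,"dz": -2,"rx": 0,"ry": 0,"rz": 0,"jaw": 1}
    - {"dx": 0,"dy": 0,"dz": -2,"rx": 0,"ry": 0,"rz": 0,"jaw": 1}
    - {"dx": 0,"dy": 0,"dz": 0,"rx": 0,"ry": 0,"rz": 0,"jaw": 1}

```text
time: 23.08
tool_pos: [0.5064, -0.3713, -0.0033]
tcp_rot: [-180.0, -0.0, 81.9]
contact_force: [0.1, -0.1, -1.1]
width: 0.0186
finger_force: 60.3
```

play_rows:
  increments:
    - {"dx": 0,"dy": 0,"dz": -0.7,"rx": 0,"ry": 0,"rz": 0,"jaw": 1}
    - {"dx": 0,"dy": 0,"dz": 0,"rx": 0,"ry": 0,"rz": 0,"jaw": 1}

```text
time: 23.32
tool_pos: [0.5065, -0.3714, -0.0037]
tcp_rot: [180.0, 0.0, 81.9]
contact_force: [-0.2, 0.1, -1.3]
width: 0.0189
finger_force: 60.4
```

play_rows:
  increments:
    - {"dx": 0,"dy": 0,"dz": 0,"rx": 0,"ry": 0,"rz": 0,"jaw": 0.4}
    - {"dx": 0,"dy": 0,"dz": 0,"rx": 0,"ry": 0,"rz": 0,"jaw": 0.1}
    - {"dx": 0,"dy": 0,"dz": 0,"rx": 0,"ry": 0,"rz": 0,"jaw": -0.1}
    - {"dx": 0,"dy": 0,"dz": 0,"rx": 0,"ry": 0,"rz": 0,"jaw": -0.1}
    - {"dx": 0,"dy": 0,"dz": 15,"rx": 0,"ry": 0,"rz": 0,"jaw": -0.1}
    - {"dx": 0,"dy": 0,"dz": 40,"rx": 0,"ry": 0,"rz": 0,"jaw": -0.1}
    - {"dx": 0,"dy": 0,"dz": 60,"rx": 0,"ry": 0,"rz": 0,"jaw": -0.1}
    - {"dx": 0,"dy": 0,"dz": 60,"rx": 0,"ry": 0,"rz": 0,"jaw": -0.1}

```text
time: 24.32
tool_pos: [0.5063, -0.3713, 0.1744]
tcp_rot: [180.0, 0.0, 81.9]
contact_force: [-0.3, 0.3, -0.6]
width: 0.0468
finger_force: 0.0
```

```bash
python3 - <<'E'
from h import *
import cv2
s=readout.state();print(s["tool_pos"],s["contact_force"],s["width"])
m=vision.camera_model("wrist");p,d=vision.read_camera("wrist");t,_=vision.read_camera("top")
K,E=m["camera_matrix"],m["extrinsics"]
im=np.zeros((480,800,3),np.uint8);im[:,:480]=p[:,80:560];im[:300,480:]=cv2.resize(t[210:285,252:332],(320,300),interpolation=3)
cv2.imwrite("pics/end.png",im[:,:,::-1])
q=p.astype(int);o=(q[...,0]>200)&(q[...,1]>70)&(q[...,1]<150)&(q[...,2]<60)
v,u=np.nonzero(o);W=(E[:3,:3]@(np.linalg.solve(K,np.stack([u,v,np.ones(len(u))]))*d[v,u])).T+E[:3,3]
k=(W[:,2]>.015)&(W[:,2]<.04)&(W[:,0]>.45)&(W[:,0]<.55)&(W[:,1]<-.3)&(W[:,1]>-.45);W=W[k]
print(len(W),W.mean(0),np.linalg.lstsq(np.c_[W,np.ones(len(W))][:,[0,1,3]],W[:,2],rcond=None)[0])
E
```

```text
[ 0.50630374 -0.37126619  0.17435047] [-0.31832917  0.28974392 -0.59750246] 0.046830417357473245
2196 [ 0.50419662 -0.3865958   0.02450743] [-0.05013362 -0.00058875  0.04955702]
```

View pics/end.png

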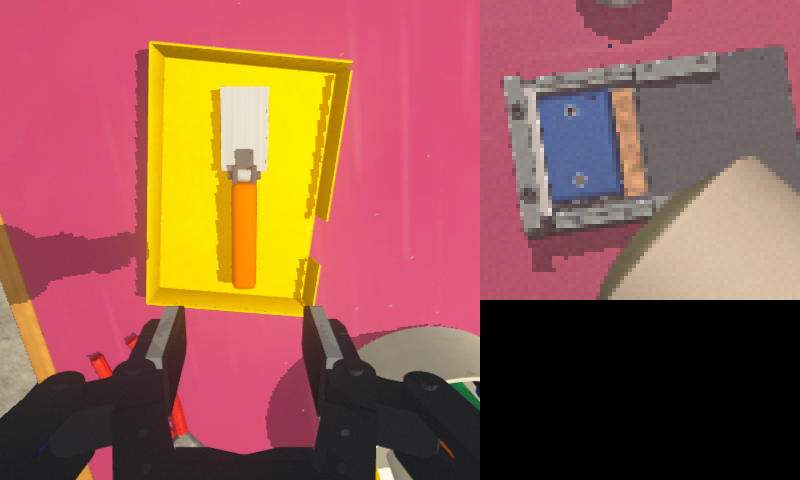

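The picture shows the lifter flat in the tray at (245,235), and in the inset the blue-up plate square under the lip. Handing in.

```bash
python3 -c "
from plant import r
print(r.sign_off())"
```

```text
the job is handed in; nothing more can be done
None
```

The job is handed in: the plate lies blue face up and square in the nest, pushed to the stop, and the lifter is back flat in the tray; `sign_off` gave no verdict.

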